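Set the gib screw of a fence stop

ROBOT

A 6-joint arm with a two-finger parallel gripper is mounted at the origin on the work surface. World frame = base frame: x ahead of the robot, y to its left, z up, the work surface at z = 0. Lengths are in mm, angles in rad, forces in N, time in s.
With the tool pointing down it reaches from about 325 to 900 mm from the base axis. Payload 3.5 kg.
Tool frame: the origin (TCP) lies midway between the tips of the shut fingers; the grasp point (between the pads) lies 19 mm behind it (bot.grip_point_offset is the distance from the TCP to the grasp point, in mm); x points along the fingers, y is the direction in which the jaws open and shut, and the axes are right-handed (so a half turn about x gives the same grasp; the last joint's range is limited). The gripper opens to 85 mm and grips with 20 to 120 N. Pads are 22 mm wide; open, the fingers measure 114 mm over their backs; the gripper's body (76 mm by 85 mm) begins 54 mm behind the grasp point. The pads swing forward as they close: fully open they stand 13 mm farther back than shut.
Start: joints at [-1.331, 0.276, -0.026, 1.268, 0, 1.467], TCP at [210.066, -588.637, 231.313] pointing down, gripper open.
Joint ranges: [-3.12, 3.12], [-0.85, 1.88], [-1.08, 1.24], [-1.95, 2.15], [-1.57, 1.53], [-3.14, 3.14]. Speed limits (rad/s): [2.57, 2.57, 3.14, 3.14, 3.14, 3.14].

INTERFACE

Orientations are given as a rotation vector (axis times angle).
In Python, from cell import bot gives the robot as it stands. The module is installed in compiled form; this text tells all that it offers.
- The arm moves only by the tool drive_tool, never from a script. Its argument "targets" is a list that holds one entry, the list of rows, each a list of 6 numbers: the shift along the tool's x, y, z each as a share of 0.2 m, from -1 to 1, then the turn, a rotation vector about the tool's x, y, z each as a share of 360 degrees, from -1 to 1. A call has 1 to 10 rows; each row is the pose to reach, as a shift and turn from the pose commanded when the call began, along the tool's axes at that moment, turning the shorter way round; what a row does not reach only later rows make up. A row lasts 1/10 s, in which the tool goes at most 50 mm and 8.59 degrees, less where a joint would pass 70% of its speed; a pose out of reach is approached as far as the arm can. A call with a number of a shift or a turn outside -1 to 1 is refused whole. A call with a gripper value outside its range is refused whole. "fingers" is the opening, from 0 (shut) to 1 (fully open), set as the call begins (left out, the last holds). The fingers move at their own pace and stop on an object; the grip force is fixed at half the most. Time passes only in rows, so rows that repeat a pose let the fingers close. It gives the time, the measured TCP pose, the force and the opening at its end, in the units of the state.
- bot.get_state(): the state, without advancing time (a new reading comes with each control period).
- bot.get_image(name): name is "side" or "top"; returns a dict with "img" (400x640x3 uint8, red, green, blue), "depth" (400x640 float32, mm along the optical axis (not along the pixel's ray), 0 where there is no reading), "K" (3x3 intrinsics, pixels), "k1" (the pictures are not rectified: a ray, as slopes to the right and down, at radius r is drawn at 1 + k1 r^2 times it, then the intrinsics apply), "eye" and "attitude" of the camera in the world. Camera axes: x right, y up, looking along -z (the intrinsics and any distortion apply to the point x, -y, -z); pixel columns grow to the right and rows downward; lengths in mm; the calibration is good to about 2 mm. A picture is of the moment at which its call begins.
- bot.finish_job(): hands the job in, once; it reports no verdict.
The state is a dict: "time_s": time; "joint_positions": joint angles; "qvel": joint speeds; "tau": joint torques, N m; "eef_pos": TCP position; "eef_rot": TCP orientation; "wrist_force": force on the tool from outside, world axes, zero at the start; "moment": the same for the moment, N m; "grip_width": finger opening in mm.
Only numpy, scipy, OpenCV 4.12 (cv2) and the standard library are available. Lean on these libraries where they do the work, as an engineer would, in place of code of your own. Each camera call takes 0.05 s, during which the arm holds its last target. There are 200 camera calls.

TASK

On the fence are two stops: take the small spray can that has a straw, point the straw at the bare thread under the wing-headed thumbscrew with its tip a few centimetres from the thread, and hold it there steadily for two seconds; then stand the can upright on the bench again and let go of it. Now screw the wing-headed thumbscrew clockwise until it seats, back it off a quarter turn, and finish still gripping the wing at that setting so that its lock nut can be tightened. Do not turn the round knob of the other stop, and leave everything else where it stands.

Things in the scene. Friction and masses are not known exactly. Their poses are not given: they have to be found in the camera images.
- spray_head (a point): Centre of the black spray head of the can to use. The can is bare aluminium, 48 mm in diameter and 110 mm high in all, 110 to 230 g: round body up to 76 mm, then the head, a flat-sided block 34 mm long (x) by 26 mm wide (y) by 34 mm high, whose centre (this point) lies 93 mm above the can's underside on its axis. Grip the head across its 26 mm width. z is the can's axis (up), x the direction in which the straw points.
- spray_tip (a point): Open end of the white straw of the same can: the straw is 7 mm thick, sticks out of the front of the head along the can's +x, 102 mm above the can's underside, and ends 75 mm from the can's axis. Same axes as the head: the straw aims along +x. Nothing comes out; only the aim counts.
- thread (a point): Middle of the bare steel thread (9 mm thick, about 20 mm exposed) under the wing of the thumbscrew, 164 mm above the bench: the target of the straw. Does not turn. Its axes are the fence's. The stop it sits in is an aluminium block 56 mm square and 28 mm high on top of the fence (top 148 mm above the bench), with a 20 mm wide, 6 mm high nut on it.
- fence: Wooden fence with an aluminium track, 460 mm long, 50 mm thick, 120 mm high, fixed to the bench at a varying place and angle; both stops sit on it. Origin at the centre of its underside; x is square to its long face and points away from the robot, y along it, z up. Three 70 mm high braces behind it.
- wing_grip (a point): Centre of the wing of the thumbscrew to set, on the screw's axis, 194 mm above the bench. The wing is a black upright flat bar 46 mm long (this point's x axis), 12 mm thick (its y axis; grip it across this) and 28 mm high, 14 mm above and below this point; under it is an 8 mm high, 20 mm wide hub. Turns with the screw about its z (up); it does not rise or sink.
- screw (a joint): Turn of the wing-headed thumbscrew in rad: 0 when seated (a hard stop), below 0 when backed off (-1.57 is a quarter turn off the seat). It grows when turned clockwise seen from above. Stiff to turn, about 0.08 N m, and stays where it is left. At 0 the wing's x axis lies along the thread's x axis.
- knob_top (a point): Top centre of the round black knob (36 mm in diameter, 26 mm high, its top 200 mm above the bench) of the other, otherwise equal stop, 180 to 260 mm along the same fence, to the left or the right. Leave it alone.
- round_knob (a joint): Turn of that round knob in rad, 0 at the start. It is not to be turned.
- plain_can_mid (a point): Centre, half-way up, of a second can of the same size and material but without a straw, 110 mm high. Not used.
- tin: Low round closed steel tin, 72 mm in diameter, 40 mm high, between the robot and the fence; origin at the centre of its underside. Not used.
- glue: White glue bottle, 60 mm in diameter, 150 mm high; origin at the centre of its underside. Not used.
- hammer: Hammer lying on the bench, 260 mm long along its x, 26 mm high; origin under its middle. Not used.
Mind the look-alikes: they are no part of the job. What is shaped like the part that bears spray_head but red is not meant.

How it is judged (in metres and radians):
On the way, in this order (a step that is already met when the one before it is completed fails the run):
1. the straw of the held, lifted can is aimed at the thread under the wing (line within 14 mm of it, tip 10 to 90 mm away) and kept steady for 1 s (x of thread in the frame of spray_tip between 0.01 and 0.09 m and y of thread in the frame of spray_tip between -0.014 and 0.014 m and z of thread in the frame of spray_tip between -0.014 and 0.014 m and contact force between the fingers and spray above 0.5 N and height (world z) of spray_head above 0.11 m and linear speed of spray below 0.03 m/s), for 1 s.
2. the can stands upright on the bench again, let go (height (world z) of spray_head below 0.099 m and angle between spray_head's own z axis and vertical below 0.1 rad and contact force between the fingers and spray below 0.05 N), for 0.2 s.
3. the thumbscrew is turned to its seat (within 0.08 rad) by the gripper (value of joint screw above -0.08 rad and contact force between the fingers and screw above 0.5 N), for 0.1 s.
At the end, for the whole second after the job is handed in: the thumbscrew stands a quarter turn off its seat (1.57 rad, give or take 0.26), still, with the fingers still gripping its wing (more than 1 N), and the spray can stands upright on the bench (within 0.1 rad), at rest and untouched (all of step 2 and value of joint screw between -1.83 and -1.31 rad and velocity of joint screw between -0.1 and 0.1 rad/s and contact force between the fingers and screw above 1 N and linear speed of spray below 0.03 m/s); the arm keeps its last pose, push and grip.
It fails at once if the round knob is turned by more than 0.25 rad (value of joint round_knob above 0.25 rad or value of joint round_knob below -0.25 rad).
It fails at once if a bystander is pushed or lifted by more than 40 mm (distance of any of plain_can_mid, tin, glue, hammer from where it was at the start of the episode above 0.04 m).
It also fails if it takes over 58 s, if anything falls off the work surface, if the arm or the gripper's body presses on something with over 40 N, if the wrist force passes 120 N, or if a joint passes its speed limit or range.

## Working session

There is one attempt and no reset: what is moved stays moved. The work goes in short steps, Python scripts to look and compute and a tool call to move; the robot and the scene stay as the last step left them, time stands still between calls to the robot, and variables do not carry over. Pictures are saved under pics/ and viewed, about 8 in all and at most 12, crops included, and the job is handed in when it is done.

Besides the shell and the picture viewer there is one more tool, called after ">>>" as name([rows], argument=value, ...), one row to a line, values as JSON. drive_tool: Moves the arm, as the interface text tells. Shift numbers are shares of 0.2 m and turn numbers shares of 360 degrees, none past 1 either way. Its arguments: {"type":"object","properties":{"targets":{"type":"array","items":{"type":"array","items":{"type":"array","items":{"type":"number"}}}},"fingers":{"type":"number"}},"required":["targets"]}

```bash
mkdir -p pics; cat > h.py <<'E'
import numpy as np, cv2
from scipy.spatial.transform import Rotation as R
from cell import bot
def shot(n):
    d=bot.get_image(n); np.savez(f'{n}.npz',**d); return d
def load(n): return dict(np.load(f'{n}.npz'))
def att(d):
    a=np.array(d['attitude'],float)
    return a if a.shape==(3,3) else R.from_rotvec(a).as_matrix()
def rays(d,uv):
    uv=np.atleast_2d(np.array(uv,float)); K=np.array(d['K'])
    x=(uv-[K[0,2],K[1,2]])/[K[0,0],K[1,1]]; u=x.copy(); k=float(d['k1'])
    for _ in range(20): u=x/(1+k*(u**2).sum(1,keepdims=True))
    return np.c_[u[:,0],-u[:,1],-np.ones(len(u))]@att(d).T
def plane(d,uv,z):
    r=rays(d,uv); e=np.array(d['eye'],float); return e+r*((z-e[2])/r[:,2])[:,None]
def cloud(d):
    v,u=np.mgrid[0:400,0:640]; r=rays(d,np.c_[u.ravel(),v.ravel()])
    return (np.array(d['eye'])+r*d['depth'].reshape(-1,1)).reshape(400,640,3)
def save(im,name): cv2.imwrite(f'pics/{name}.png',im[:,:,::-1])
E
python3 - <<'E'
from h import *
for n in('side','top'):
    d=shot(n); print(n,d['K'],d['k1'],d['eye'],d['attitude']); save(d['img'],n+'0')
print(bot.get_state(), bot.grip_point_offset)
E
```

```text
side [[470.15358828   0.         325.23116149]
 [  0.         470.15358828 203.62724959]
 [  0.           0.           1.        ]] -0.061567317634007045 [-156.30783611  643.70850826 1175.90078995] [ 0.3427844  -0.84003758 -2.23216006]
top [[481.82788859   0.         317.14536032]
 [  0.         481.82788859 207.42508786]
 [  0.           0.           1.        ]] 0.03350985557048013 [ 345.08868041   16.8900235  1564.76643704] [ 0.09171415 -0.08844856 -1.54980977]
{'time_s': 0.1, 'joint_positions': array([-1.33140803e+00,  2.77091148e-01, -2.77475317e-02,  1.26798552e+00,
       -4.31460469e-06,  1.46742119e+00]), 'qvel': array([ 0.00149819, -0.00011106,  0.0036643 ,  0.00151775,  0.00182855,
        0.0020395 ]), 'tau': array([ 6.55057411e-04, -4.46709073e+01,  2.96128607e+01,  8.47213960e-03,
       -4.34718527e-05,  5.46815457e-06]), 'eef_pos': array([ 209.89381085, -587.95707459,  230.24847348]), 'eef_rot': array([ 2.03598126,  0.35450227, -2.03627491]), 'wrist_force': array([ 0.34787194, -0.15401293, -0.74913219]), 'moment': array([0.0203974 , 0.01336097, 0.01324612]), 'grip_width': 85.43479409693757} 18.700000000000003
```

View pics/top0.png

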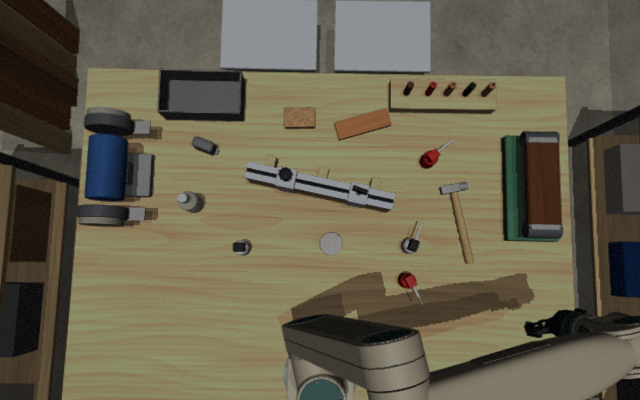

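View pics/side0.png

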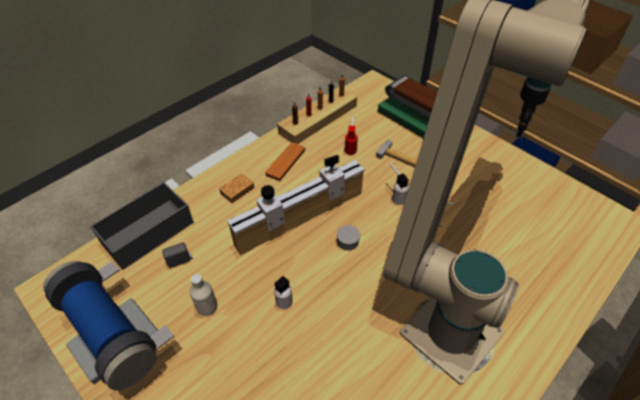

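Pictures 1 and 2 (top, side). Candidates in the top view:
- Aluminium can with black head and white straw at (411,245). This fits.
- Red cans with straws at (430,157) and (408,281). Wrong colour.
- Aluminium can without a straw at (241,247). This is the plain can.

The wing is at (360,190) and the round knob at (286,174). I'll confirm these in a crop and measure.

```bash
python3 - <<'E'
from h import *
d=load('top'); im=d['img']
a=cv2.resize(im[205:265,370:450],None,fx=5,fy=5,interpolation=cv2.INTER_CUBIC)
b=cv2.resize(im[160:220,320:400],None,fx=5,fy=5,interpolation=cv2.INTER_CUBIC)
s=load('side')['img']
c=cv2.resize(s[160:220,370:450],None,fx=5,fy=5,interpolation=cv2.INTER_CUBIC)
e=cv2.resize(s[145:205,300:380],None,fx=5,fy=5,interpolation=cv2.INTER_CUBIC)
save(np.vstack([np.hstack([a,b]),np.hstack([c,e])]),'crop1')
def blob(d,u0,u1,v0,v1,th=45):
    m=(d['img'].max(2)<th).astype(np.uint8); k=np.zeros_like(m); k[v0:v1,u0:u1]=m[v0:v1,u0:u1]
    n,l,st,c=cv2.connectedComponentsWithStats(k); i=1+np.argmax(st[1:,4]); 
    p=np.argwhere(l==i)[:,::-1]; return c[i],st[i],p
for nm,box,z in (('head',(400,425,235,258),110),('wing',(348,372,180,204),208),('knob',(275,297,163,184),200),('plain',(230,252,236,258),110)):
    c,st,p=blob(d,*box); P=plane(d,p,z)[:,:2]
    r=cv2.minAreaRect(P.astype(np.float32)); ev=np.linalg.svd(P-P.mean(0),full_matrices=0)[2][0]
    print(nm,c,st,P.mean(0).round(1),r,np.degrees(np.arctan2(ev[1],ev[0])).round(1))
# fence via cloud
C=cloud(d); 
m=(abs(C[...,2]-120)<8)&(C[...,0]>300); n,l,st,c=cv2.connectedComponentsWithStats(m.astype(np.uint8)); 
P=C[m][:,:2]
rr=cv2.minAreaRect(P.astype(np.float32)); print('fence all',len(P),rr)
for i in range(1,n):
    if st[i,4]>60: 
        q=C[l==i][:,:2].astype(np.float32); print(i,st[i],cv2.minAreaRect(q))
E
```

```text
head [412.58163265 244.6122449 ] [407 239  12  12  98] [ 406.  -267.6] ((405.7906799316406, -267.2668151855469), (27.149517059326172, 33.139835357666016), 69.11698913574219) 157.1
wing [359.625 190.125] [353 186  14   9  72] [553.6 -98.7] ((552.550537109375, -98.30791473388672), (39.49141311645508, 16.39666748046875), 72.38001251220703) -109.0
knob [285.04878049 173.80487805] [279 168  13  13 123] [598.2 115.3] ((597.63916015625, 115.47892761230469), (34.98271560668945, 34.50047302246094), 1.1086006164550781) -157.6
plain [238.73913043 246.48913043] [233 243  12   8  92] [390.3 255.1] ((390.2864685058594, 255.79855346679688), (20.994367599487305, 33.40208053588867), 1.0509724617004395) -90.5
fence all 5250 ((599.6768188476562, 4.563720703125), (605.9552612304688, 1434.9820556640625), 0.86993807554245)
20 [ 523  131   41  107 2855] ((598.998779296875, -657.7174072265625), (325.92559814453125, 106.07569885253906), 0.0002506978053133935)
21 [121 139   7  61 119] ((618.2516479492188, 607.3029174804688), (184.805908203125, 8.22713565826416), 0.060210663825273514)
29 [245 162  34  22 513] ((616.0743408203125, 193.7710723876953), (97.58789825439453, 51.10236358642578), 78.32244110107422)
30 [294 173  57  27 894] ((578.4756469726562, 7.5258636474609375), (165.18704223632812, 51.27957534790039), 78.7193603515625)
34 [367 188  29  22 441] ((542.5821533203125, -170.27850341796875), (81.33837890625, 50.837493896484375), 79.1994400024414)
```

View pics/crop1.png

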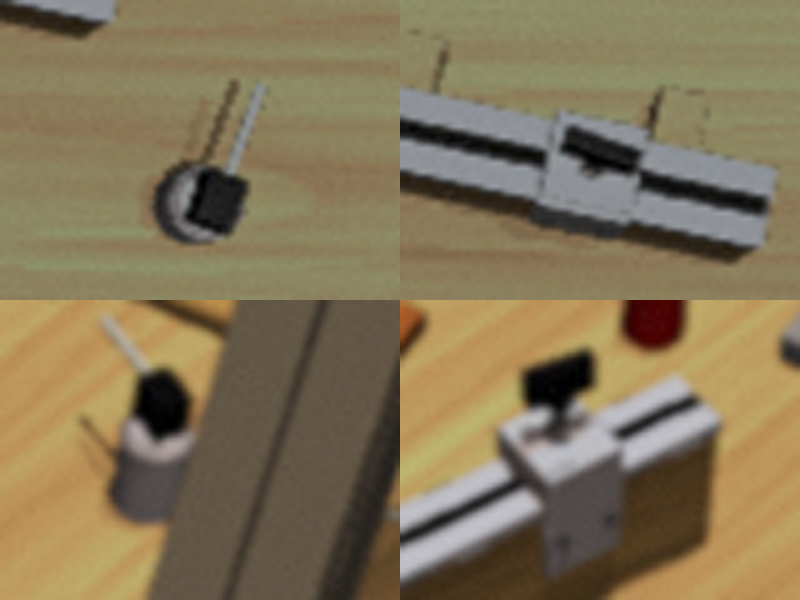

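Picture 3 confirms it. The aluminium can's black head is at top pixel (412.6,244.6), with its white straw running up to about (422,222). The wing is a black bar at (360,190), lying nearly along the fence. I'll refine the numbers with depth and the side view.

```bash
python3 - <<'E'
from h import *
def ax(P): 
    ev=np.linalg.svd(P-P.mean(0),full_matrices=0)[2][0]; return np.degrees(np.arctan2(ev[1],ev[0])).round(1)
for n in('top','side'):
    d=load(n); C=cloud(d); X,Y,Z=C[...,0],C[...,1],C[...,2]
    def sel(x,y,r,z0,z1): return C[(np.hypot(X-x,Y-y)<r)&(Z>z0)&(Z<z1)]
    for nm,a in (('wing',(555,-99,40,203,216)),('stop',(555,-99,60,142,154)),('head',(405,-267,40,106,115)),('canall',(405,-267,40,60,80)),('knobtop',(598,115,40,196,206)),('tin',(415,-8,60,35,45))):
        p=sel(*a)
        if len(p)>5: print(n,nm,len(p),p.mean(0).round(1),cv2.minAreaRect(p[:,:2].astype(np.float32)),ax(p[:,:2]))
d=load('top'); im=d['img'].astype(int)
m=np.zeros((400,640),bool); m[218:240,412:428]=(im.min(2)[218:240,412:428]>125); 
p=np.argwhere(m)[:,::-1]; P=plane(d,p,102)[:,:2]; print('straw',len(p),P.mean(0),ax(P), P[P[:,0].argmax()])
m2=np.zeros((400,640),np.uint8); s=load('side'); q=s['img'].max(2)<45
m2[145:178,318:345]=q[145:178,318:345]; p=np.argwhere(m2)[:,::-1]
print('side wing px',p.mean(0),p.min(0),p.max(0),'at z194',plane(s,p.mean(0)[None],194))
E
```

```text
top wing 64 [ 556.8 -100.8  207.7] ((556.9669189453125, -100.53138732910156), (44.73015594482422, 12.032150268554688), 69.43208312988281) -109.1
top stop 259 [550.4 -98.7 147.9] ((554.15625, -100.46041870117188), (55.629066467285156, 60.196807861328125), 78.96613311767578) -175.6
top head 85 [ 408.4 -272.5  109.7] ((414.725830078125, -274.8271179199219), (25.702953338623047, 49.972984313964844), 65.84281921386719) 158.8
top canall 72 [ 404.5 -261.8   70.7] ((404.5439147949219, -268.5844421386719), (45.6966438293457, 38.778297424316406), 30.167713165283203) -154.7
top knobtop 117 [599.4 115.8 199.9] ((600.4053344726562, 115.70836639404297), (34.59902572631836, 34.887359619140625), 2.951557159423828) -107.9
top tin 343 [407.8 -24.3  40.1] ((407.3830261230469, -24.091049194335938), (69.06353759765625, 69.39234924316406), 45.54311752319336) -118.7
side wing 52 [ 555.3 -101.9  207.4] ((556.0504760742188, -102.60276794433594), (46.62226867675781, 14.336572647094727), 74.1406478881836) 72.7
side stop 231 [548.9 -97.5 147.9] ((552.24951171875, -101.44979095458984), (55.581321716308594, 62.661224365234375), 79.21886444091797) -146.3
side head 67 [ 405.7 -273.4  109.6] ((411.68701171875, -276.26025390625), (28.44223403930664, 50.73118209838867), 72.5384750366211) 160.5
side canall 94 [ 399.5 -263.1   70.1] ((400.9613342285156, -267.03021240234375), (46.21177291870117, 34.489585876464844), 25.138151168823242) -157.1
side knobtop 106 [598.3 114.9 199.6] ((599.2728881835938, 113.65896606445312), (37.426307678222656, 40.420928955078125), 76.82678985595703) 148.7
side tin 345 [405.4 -24.4  39.7] ((407.1252746582031, -25.100906372070312), (67.21035766601562, 73.86634826660156), 41.85929489135742) 137.7
straw 29 [ 450.66824583 -288.23306793] 160.2 [ 475.50712072 -297.9752371 ]
side wing px [331.29292929 161.19191919] [325 156] [344 171] at z194 [[ 554.44233608 -100.19976162  194.        ]]
```

```bash
cat >> h.py <<'E'
import json,os
F='cmd.json'
def getcmd():
    if os.path.exists(F): c=json.load(open(F)); return np.array(c['p']),R.from_matrix(c['R'])
    return np.array([210.066,-588.637,231.313]),R.from_matrix(Rz(-76.26+90*0)) if 0 else R.from_rotvec(bot.get_state()['eef_rot'])
def setcmd(p,r): json.dump({'p':list(p),'R':r.as_matrix().tolist()},open(F,'w'))
def Rz(t): c,s=np.cos(np.radians(t)),np.sin(np.radians(t)); return np.array([[0,c,s],[0,s,-c],[-1,0,0]])
def yaw(r): m=r.as_matrix(); return np.degrees(np.arctan2(m[1,1],m[0,1]))
def did(row):   # record the last row sent
    p,r=getcmd(); row=np.array(row); p2=p+r.apply(row[:3]*200); r2=r*R.from_rotvec(row[3:]*2*np.pi); setcmd(p2,r2); return p2,r2
def row(target,ty):
    p,r=getcmd(); s=r.inv().apply(np.array(target,float)-p)/200; t=(r.inv()*R.from_matrix(Rz(ty))).as_rotvec()/(2*np.pi)
    return np.r_[s,t].round(4)
E
python3 - <<'E'
from h import *
p,r=getcmd(); setcmd(p,r); st=bot.get_state(); print(r.as_matrix().round(3),yaw(r),np.degrees(st['joint_positions'][[0,5]]))
for y in(70,-110): print(y,row([406,-271.5,200],y))
E
```

```text
[[-0.     0.336 -0.942]
 [ 0.002 -0.942 -0.336]
 [-1.    -0.002 -0.   ]] -70.36108972706288 [-76.28406104  84.07704078]
70 [ 1.5920e-01 -1.1639e+00 -1.4556e+00 -3.8990e-01 -4.0000e-04  1.0000e-04]
-110 [ 1.5920e-01 -1.1639e+00 -1.4556e+00  1.1010e-01  1.0000e-04  3.0000e-04]
```

>>> drive_tool([
  [[0, -0.9, -1, -0.23, 0, 0], [0, -0.9, -1, -0.23, 0, 0], [0, -0.9, -1, -0.23, 0, 0], [0, -0.9, -1, -0.23, 0, 0], [0, -0.9, -1, -0.23, 0, 0], [0, -0.9, -1, -0.23, 0, 0], [0, -0.9, -1, -0.23, 0, 0], [0, -0.9, -1, -0.23, 0, 0], [0, -0.9, -1, -0.23, 0, 0], [0, -0.9, -1, -0.23, 0, 0]],
], fingers=0.8)

```text
time_s: 1.1
eef_pos: [337.8, -351.3, 230.8]
eef_rot: [1.044, 1.307, -1.044]
wrist_force: [0.1, -0.5, 0.5]
grip_width: 68.1
```

```bash
python3 - <<'E'
from h import *
print(did([0,-0.9,-1,-0.23,0,0])[0]); st=bot.get_state(); print(st['eef_pos'],yaw(R.from_rotvec(st['eef_rot'])),st['time_s'])
print(row([406,-271.5,200],70))
E
```

```text
[ 337.93560627 -351.88987655  231.71714088]
[ 337.76979362 -351.33042574  230.84908218] 12.740608881289146 1.1
[ 1.592e-01  4.189e-01 -3.189e-01 -1.599e-01 -3.000e-04 -2.000e-04]
```

>>> drive_tool([
  [[0.159, 0.419, -0.319, -0.16, 0, 0], [0.159, 0.419, -0.319, -0.16, 0, 0], [0.159, 0.419, -0.319, -0.16, 0, 0], [0.159, 0.419, -0.319, -0.16, 0, 0], [0.159, 0.419, -0.319, -0.16, 0, 0], [0.159, 0.419, -0.319, -0.16, 0, 0], [0.159, 0.419, -0.319, -0.16, 0, 0], [0.159, 0.419, -0.319, -0.16, 0, 0], [0.159, 0.419, -0.319, -0.16, 0, 0], [0.159, 0.419, -0.319, -0.16, 0, 0]],
])

```text
time_s: 2.1
eef_pos: [405.9, -271.4, 199.4]
eef_rot: [0.275, 1.554, -0.274]
wrist_force: [0.6, 0.3, 0.1]
grip_width: 68.2
```

```bash
python3 - <<'E'
from h import *
print(did([0.159,0.419,-0.319,-0.16,0,0])[0]); st=bot.get_state(); print(st['eef_pos'],yaw(R.from_rotvec(st['eef_rot'])),st['time_s'])
d=shot('side'); save(cv2.resize(d['img'][120:220,340:480],None,fx=5,fy=5),'over')
print(row([406,-271.5,81],70))
E
```

```text
[ 406.01069993 -271.47462779  200.04239715]
[ 405.885796   -271.44514473  199.35436353] 69.9501513210658 2.1
[ 5.952e-01 -1.100e-03  7.000e-04  1.000e-04 -2.000e-04 -3.000e-04]
```

View pics/over.png

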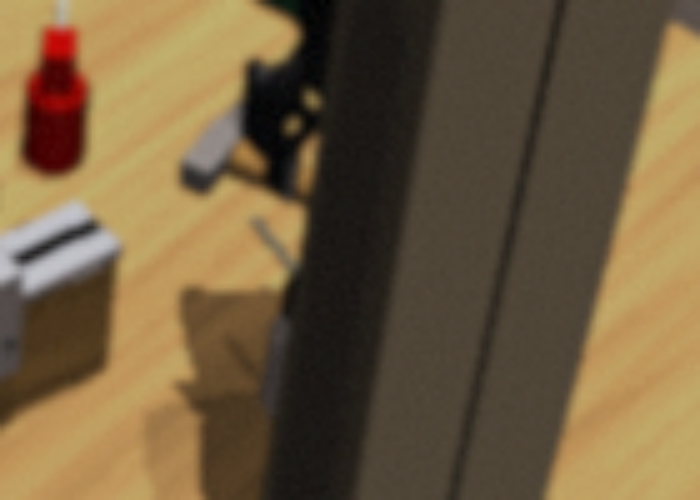

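Picture 4: the arm hides the can from the side camera, and only the straw tip shows at crop (255,225). The measurement is good enough, with over 20 mm of margin on each side, so I'll descend and then close.

>>> drive_tool([
  [[0.15, 0, 0, 0, 0, 0], [0.3, 0, 0, 0, 0, 0], [0.42, 0, 0, 0, 0, 0], [0.5, 0, 0, 0, 0, 0], [0.55, 0, 0, 0, 0, 0], [0.58, 0, 0, 0, 0, 0], [0.59, 0, 0, 0, 0, 0], [0.59, 0, 0, 0, 0, 0]],
])

```text
time_s: 2.95
eef_pos: [406.4, -271.9, 82.0]
eef_rot: [0.273, 1.553, -0.274]
wrist_force: [1.0, -0.4, -0.8]
grip_width: 68.1
```

>>> drive_tool([
  [[0, 0, 0, 0, 0, 0], [0, 0, 0, 0, 0, 0], [0, 0, 0, 0, 0, 0], [0, 0, 0, 0, 0, 0], [0, 0, 0, 0, 0, 0], [0, 0, 0, 0, 0, 0], [0, 0, 0, 0, 0, 0], [0, 0, 0, 0, 0, 0]],
], fingers=0)

```text
time_s: 3.75
eef_pos: [406.5, -272.2, 82.2]
eef_rot: [0.272, 1.552, -0.274]
wrist_force: [-0.7, -0.9, 6.4]
grip_width: 25.3
```

```bash
python3 - <<'E'
from h import *
print(did([0.59,0,0,0,0,0])[0]); st=bot.get_state(); print(st['eef_pos'],yaw(R.from_rotvec(st['eef_rot'])),st['time_s'],st['wrist_force'],st['grip_width'])
E
```

```text
[ 405.95346805 -271.24228392   82.04263978]
[ 406.48378776 -272.17190528   82.2326298 ] 70.03367857447817 3.75 [-0.74611852 -0.86224964  6.37641723] 25.323351750805298
```

>>> drive_tool([
  [[-0.04, 0, 0, 0, 0, 0], [-0.12, 0, 0, 0, 0, 0], [-0.2, 0, 0, 0, 0, 0], [-0.28, 0, 0, 0, 0, 0], [-0.31, 0.05, 0, 0, 0, 0], [-0.31, 0.15, 0, 0, 0, 0], [-0.31, 0.25, 0, 0, 0, 0], [-0.31, 0.35, 0, 0, 0, 0], [-0.31, 0.4, 0, 0, 0, 0], [-0.31, 0.4, 0, 0, 0, 0]],
])

```text
time_s: 4.75
eef_pos: [432.9, -194.6, 142.8]
eef_rot: [0.272, 1.555, -0.271]
wrist_force: [-0.5, 0.5, -3.0]
grip_width: 25.1
```

```bash
python3 - <<'E'
from h import *
print(did([-0.31,0.4,0,0,0,0])[0]); st=bot.get_state(); print(st['eef_pos'],yaw(R.from_rotvec(st['eef_rot'])),st['time_s'],st['wrist_force'],st['grip_width'])
print(row([448,-62,144],70))
E
```

```text
[ 433.29413989 -196.17052734  144.17732435]
[ 432.89253898 -194.58614674  142.78129375] 70.17453920857876 4.75 [-0.48401957  0.48252726 -2.97328341] 25.0681454877387
[ 2.200e-03  6.556e-01 -1.599e-01  1.000e-04 -2.000e-04 -3.000e-04]
```

>>> drive_tool([
  [[0, 0.1, -0.02, 0, 0, 0], [0, 0.25, -0.06, 0, 0, 0], [0, 0.4, -0.1, 0, 0, 0], [0, 0.53, -0.13, 0, 0, 0], [0, 0.62, -0.15, 0, 0, 0], [0, 0.655, -0.16, 0, 0, 0], [0, 0.655, -0.16, 0, 0, 0], [0, 0.655, -0.16, 0, 0, 0]],
])

```text
time_s: 5.55
eef_pos: [448.0, -63.1, 143.4]
eef_rot: [0.273, 1.553, -0.274]
wrist_force: [-0.3, -0.2, -2.0]
grip_width: 25.2
```

```bash
python3 - <<'E'
from h import *
print(did([0,0.655,-0.16,0,0,0])[0]); st=bot.get_state(); print(st['eef_pos'],yaw(R.from_rotvec(st['eef_rot'])),st['time_s'],st['wrist_force'],st['grip_width'])
d=shot('top'); s=shot('side')
a=cv2.resize(d['img'][165:245,330:430],None,fx=4,fy=4,interpolation=cv2.INTER_CUBIC)
b=cv2.resize(s['img'][140:220,300:400],None,fx=4,fy=4,interpolation=cv2.INTER_CUBIC)
save(np.hstack([a,b]),'aim')
E
```

```text
[447.93767022 -62.11642988 144.43417719]
[447.97681709 -63.08069631 143.43832207] 70.00905711756702 5.55 [-0.26149661 -0.17112199 -2.00223035] 25.170895545937395
```

View pics/aim.png

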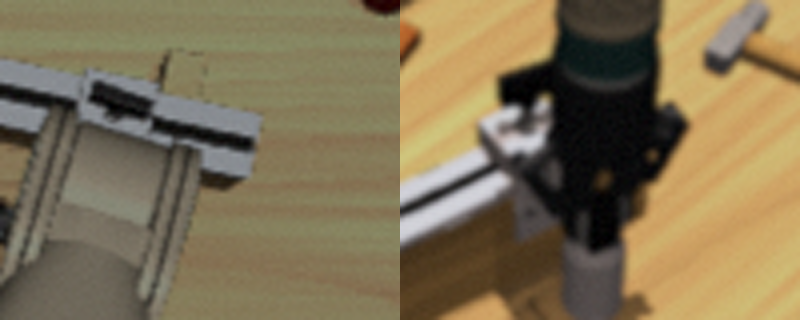

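Picture 5: the can hangs upright in the gripper (side crop (595,280)) in front of the stop, and the arm hides the straw. From the measured pose, the straw line passes the thread by about 1 mm sideways and 1 mm in height, with the tip about 40 mm short. I'll hold there.

>>> drive_tool([
  [[0, 0, 0, 0, 0, 0], [0, 0, 0, 0, 0, 0], [0, 0, 0, 0, 0, 0], [0, 0, 0, 0, 0, 0], [0, 0, 0, 0, 0, 0], [0, 0, 0, 0, 0, 0], [0, 0, 0, 0, 0, 0], [0, 0, 0, 0, 0, 0], [0, 0, 0, 0, 0, 0], [0, 0, 0, 0, 0, 0]],
])

```text
time_s: 6.65
eef_pos: [448.0, -62.3, 143.5]
eef_rot: [0.273, 1.553, -0.273]
wrist_force: [0.1, 0.1, -2.6]
grip_width: 24.9
```

>>> drive_tool([
  [[0, 0, 0, 0, 0, 0], [0, 0, 0, 0, 0, 0], [0, 0, 0, 0, 0, 0], [0, 0, 0, 0, 0, 0], [0, 0, 0, 0, 0, 0], [0, 0, 0, 0, 0, 0], [0, 0, 0, 0, 0, 0], [0, 0, 0, 0, 0, 0], [0, 0, 0, 0, 0, 0], [0, 0, 0, 0, 0, 0]],
])

```text
time_s: 7.65
eef_pos: [448.0, -62.3, 143.5]
eef_rot: [0.273, 1.553, -0.273]
wrist_force: [0.3, -1.6, -2.2]
grip_width: 25.0
```

```bash
python3 - <<'E'
from h import *
st=bot.get_state(); print(st['eef_pos'],yaw(R.from_rotvec(st['eef_rot'])),st['time_s'],st['wrist_force'],st['moment'],st['grip_width'])
s=shot('side'); C=cloud(s); m=(np.hypot(C[...,0]-448,C[...,1]+63)<40)&(C[...,2]>55)&(C[...,2]<140)
p=C[m]; print(len(p)); 
for z in range(60,140,10):
    q=p[abs(p[:,2]-z)<5]
    if len(q): print(z,len(q),q.mean(0).round(1))
# straw: bright pixels / cloud points around z 164 between can and thread
m=(abs(C[...,2]-163)<6)&(C[...,0]>465)&(C[...,0]<535)&(abs(C[...,1]+80)<40); print('straw',C[m].round(0)[:15])
E
```

```text
[447.9650651  -62.28288782 143.51912981] 70.04094179921387 7.65 [ 0.2704844  -1.58991144 -2.22405766] [ 0.0075873  -0.02134367 -0.04041376] 24.988505936717615
289
60 8 [437.3 -52.2  62.5]
70 30 [434.9 -52.   70. ]
80 36 [436.9 -50.7  79.9]
90 31 [437.  -49.3  89.7]
100 31 [434.4 -50.3  99.9]
110 34 [433.6 -50.5 110.1]
120 41 [434.2 -52.2 120.1]
130 66 [438.7 -54.6 130.7]
straw [[501. -79. 167.]]
```

The depth check agrees: the can is vertical with its underside at about 62 mm. One straw point at (501,-79,167) lies on the aim line. Now I'll return it to its old spot.

>>> drive_tool([
  [[0, -0.05, 0.01, 0, 0, 0], [0, -0.2, 0.05, 0, 0, 0], [0, -0.4, 0.1, 0, 0, 0], [0, -0.6, 0.16, 0, 0, 0], [0, -0.8, 0.16, 0, 0, 0], [0, -0.95, 0.16, 0, 0, 0], [0, -1, 0.16, 0, 0, 0], [0, -1, 0.16, 0, 0, 0]],
])

```text
time_s: 8.5
eef_pos: [409.3, -262.6, 143.5]
eef_rot: [0.276, 1.553, -0.276]
wrist_force: [1.2, -0.5, -2.0]
grip_width: 25.2
```

```bash
python3 - <<'E'
from h import *
print(did([0,-1,0.16,0,0,0])[0]); st=bot.get_state(); print(st['eef_pos'],yaw(R.from_rotvec(st['eef_rot'])),st['time_s'],st['wrist_force'],st['grip_width'])
print(row([406,-271.2,82.2],70))
E
```

```text
[ 409.73874666 -261.02521051  144.06104895]
[ 409.30269387 -262.62463594  143.5200889 ] 69.87636498801739 8.5 [ 1.23515255 -0.47513019 -2.0278766 ] 25.166235014370024
[ 3.092e-01 -5.470e-02  1.000e-04  1.000e-04 -2.000e-04 -3.000e-04]
```

>>> drive_tool([
  [[0.05, -0.05, 0, 0, 0, 0], [0.13, -0.05, 0, 0, 0, 0], [0.21, -0.05, 0, 0, 0, 0], [0.27, -0.05, 0, 0, 0, 0], [0.295, -0.05, 0, 0, 0, 0], [0.305, -0.05, 0, 0, 0, 0], [0.309, -0.05, 0, 0, 0, 0], [0.309, -0.05, 0, 0, 0, 0], [0.309, -0.05, 0, 0, 0, 0]],
])

```text
time_s: 9.4
eef_pos: [407.0, -271.0, 82.3]
eef_rot: [0.272, 1.552, -0.274]
wrist_force: [-1.0, 0.4, 0.0]
grip_width: 25.1
```

```bash
python3 - <<'E'
from h import *
print(did([0.309,-0.05,0,0,0,0])[0]); st=bot.get_state(); print(st['eef_pos'],yaw(R.from_rotvec(st['eef_rot'])),st['time_s'],st['wrist_force'],st['grip_width'])
E
```

```text
[ 406.29494756 -270.30275477   82.24432452]
[ 407.01789161 -270.98179978   82.25124288] 70.05472149738391 9.4 [-0.97823805  0.39686171  0.01582119] 25.082102187474906
```

>>> drive_tool([
  [[0, 0, 0, 0, 0, 0], [0, 0, 0, 0, 0, 0], [0, 0, 0, 0, 0, 0], [0, 0, 0, 0, 0, 0], [0, 0, 0, 0, 0, 0], [0, 0, 0, 0, 0, 0], [0, 0, 0, 0, 0, 0], [0, 0, 0, 0, 0, 0]],
], fingers=0.75)

```text
time_s: 10.2
eef_pos: [406.3, -270.6, 81.7]
eef_rot: [0.273, 1.553, -0.273]
wrist_force: [-0.1, -0.5, 0.5]
grip_width: 64.4
```

>>> drive_tool([
  [[-0.1, 0, 0, 0, 0, 0], [-0.25, 0, 0, 0, 0, 0], [-0.45, 0, 0, 0, 0, 0], [-0.65, 0, 0, 0, 0, 0], [-0.8, 0, 0, 0, 0, 0], [-0.9, 0, 0, 0, 0, 0], [-0.9, 0, 0, 0, 0, 0]],
])

```text
time_s: 10.9
eef_pos: [408.1, -272.1, 265.4]
eef_rot: [0.27, 1.547, -0.276]
wrist_force: [0.8, -0.5, 0.4]
grip_width: 64.1
```

```bash
python3 - <<'E'
from h import *
print(did([-0.9,0,0,0,0,0])[0]); st=bot.get_state(); print(st['eef_pos'],yaw(R.from_rotvec(st['eef_rot'])),st['time_s'],st['wrist_force'],st['grip_width'])
print(row([556,-101,262],161))
E
```

```text
[ 406.38225043 -270.65717764  262.24395441]
[ 408.1445386  -272.13473225  265.37113468] 70.04130146993096 10.9 [ 0.75008732 -0.49066151  0.37939723] 64.12137872043364
[ 2.5000e-03  1.0527e+00  4.1360e-01 -2.5270e-01  1.0000e-04 -4.0000e-04]
```

>>> drive_tool([
  [[0, 0.9, 0.41, -0.22, 0, 0], [0, 0.9, 0.41, -0.22, 0, 0], [0, 0.9, 0.41, -0.22, 0, 0], [0, 0.9, 0.41, -0.22, 0, 0], [0, 0.9, 0.41, -0.22, 0, 0], [0, 0.9, 0.41, -0.22, 0, 0], [0, 0.9, 0.41, -0.22, 0, 0], [0, 0.9, 0.41, -0.22, 0, 0], [0, 0.9, 0.41, -0.22, 0, 0], [0, 0.9, 0.41, -0.22, 0, 0]],
])

```text
time_s: 11.9
eef_pos: [544.1, -129.0, 259.8]
eef_rot: [-0.806, 1.417, 0.81]
wrist_force: [-0.2, -0.6, -0.5]
grip_width: 63.9
```

```bash
python3 - <<'E'
from h import *
print(did([0,0.9,0.41,-0.22,0,0])[0]); st=bot.get_state(); print(st['eef_pos'],yaw(R.from_rotvec(st['eef_rot'])),st['time_s'],np.degrees(st['joint_positions'][[0,5]]))
print(row([556,-101,225],161.3))
for n in('side','top'):
    C=cloud(shot(n)); X,Y,Z=C[...,0],C[...,1],C[...,2]
    for nm,a in(('head',(406,-271,24,106,115)),('wing',(556,-101,40,203,214))):
        p=C[(np.hypot(X-a[0],Y-a[1])<a[2])&(Z>a[3])&(Z<a[4])]
        if len(p)>4: print(n,nm,len(p),p.mean(0).round(1),cv2.minAreaRect(p[:,:2].astype(np.float32)))
E
```

```text
[ 544.90489741 -129.46428891  262.4547802 ]
[ 544.06236543 -129.03566712  259.81320557] 149.43520317588892 11.9 [-19.96616547 -79.40140922]
[ 0.1875  0.0249  0.1504 -0.0335  0.0003 -0.0002]
side wing 57 [ 555.2 -101.6  206.7] ((555.3861083984375, -102.63337707519531), (46.04530715942383, 16.605514526367188), 70.91401672363281)
top head 72 [ 406.8 -270.3  110.2] ((408.759765625, -271.4818420410156), (25.32357406616211, 36.998775482177734), 70.64370727539062)
top wing 32 [560.7 -90.7 207.9] ((560.9375, -90.25919342041016), (22.57406997680664, 11.75577163696289), 61.269901275634766)
```

The can stands upright (head top at (407,-270), z 110). Now I'll go over the wing and down.

>>> drive_tool([
  [[0, 0.025, 0.15, -0.033, 0, 0], [0.05, 0.025, 0.15, -0.033, 0, 0], [0.1, 0.025, 0.15, -0.033, 0, 0], [0.15, 0.025, 0.15, -0.033, 0, 0], [0.187, 0.025, 0.15, -0.033, 0, 0], [0.187, 0.025, 0.15, -0.033, 0, 0]],
], fingers=0.55)

```text
time_s: 12.6
eef_pos: [554.6, -101.0, 222.3]
eef_rot: [-0.96, 1.35, 0.965]
wrist_force: [-1.0, 0.0, -0.1]
grip_width: 46.9
```

```bash
python3 - <<'E'
from h import *
print(did([0.187,0.025,0.15,-0.033,0,0])[0]); st=bot.get_state(); print(st['eef_pos'],yaw(R.from_rotvec(st['eef_rot'])),st['time_s'],np.degrees(st['joint_positions'][[0,5]]),st['grip_width'])
print(row([556,-101.3,184],161.2))
s=shot('side'); save(cv2.resize(s['img'][110:210,270:400],None,fx=5,fy=5,interpolation=cv2.INTER_CUBIC),'wing1')
E
```

```text
[ 555.93402123 -101.05417957  225.10529406]
[ 554.58104538 -101.04224453  222.31275323] 161.0447683356115 12.6 [-16.89479654 -87.93957764] 46.88417957893821
[ 2.055e-01 -9.000e-04 -1.400e-03 -2.000e-04  3.000e-04 -2.000e-04]
```

View pics/wing1.png

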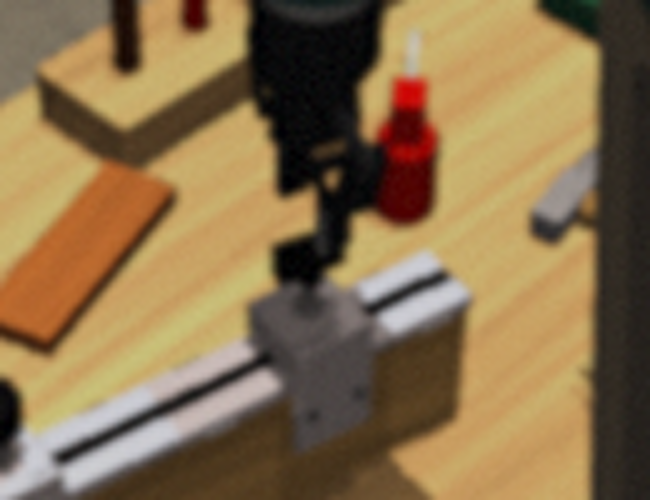

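Picture 6: the open fingers straddle the wing (crop (300,260)) from above, aligned with it. Descend and close.

>>> drive_tool([
  [[0.06, 0, 0, 0, 0, 0], [0.12, 0, 0, 0, 0, 0], [0.17, 0, 0, 0, 0, 0], [0.2, 0, 0, 0, 0, 0], [0.2, 0, 0, 0, 0, 0], [0.2, 0, 0, 0, 0, 0]],
])

```text
time_s: 13.25
eef_pos: [555.9, -101.1, 184.2]
eef_rot: [-0.963, 1.347, 0.963]
wrist_force: [0.5, 0.1, 0.2]
grip_width: 47.0
```

>>> drive_tool([
  [[0, 0, 0, 0, 0, 0], [0, 0, 0, 0, 0, 0], [0, 0, 0, 0, 0, 0], [0, 0, 0, 0, 0, 0], [0, 0, 0, 0, 0, 0], [0, 0, 0, 0, 0, 0], [0, 0, 0, 0, 0, 0], [0, 0, 0, 0, 0, 0]],
], fingers=0)

```text
time_s: 14.05
eef_pos: [557.4, -101.5, 185.2]
eef_rot: [-0.965, 1.345, 0.96]
wrist_force: [5.5, -1.6, 1.8]
grip_width: 10.8
```

```bash
python3 - <<'E'
from h import *
print(did([0.2,0,0,0,0,0])[0]); st=bot.get_state(); print(st['eef_pos'],yaw(R.from_rotvec(st['eef_rot'])),st['time_s'],st['wrist_force'],st['moment'],st['grip_width'],st['tau'][5])
E
```

```text
[ 555.91462059 -100.97541893  185.1053763 ]
[ 557.41678765 -101.54395223  185.24176518] 161.11176537175342 14.05 [ 5.45290298 -1.64799224  1.81803443] [-0.31201031 -0.88348584 -0.11543036] 10.826466285094769 -0.0772156985476613
```

>>> drive_tool([
  [[0, -0.008, 0, 0.01, 0, 0], [0, -0.008, 0, 0.025, 0, 0], [0, -0.008, 0, 0.04, 0, 0], [0, -0.008, 0, 0.06, 0, 0], [0, -0.008, 0, 0.08, 0, 0], [0, -0.008, 0, 0.1, 0, 0], [0, -0.008, 0, 0.12, 0, 0], [0, -0.008, 0, 0.14, 0, 0], [0, -0.008, 0, 0.15, 0, 0], [0, -0.008, 0, 0.15, 0, 0]],
])

```text
time_s: 15.05
eef_pos: [557.7, -101.6, 185.2]
eef_rot: [-0.235, 1.557, 0.234]
wrist_force: [2.2, 0.1, 4.8]
grip_width: 10.8
```

```bash
python3 - <<'E'
from h import *
p,r=did([0,-0.008,0,0.15,0,0]);print(p,yaw(r)); st=bot.get_state(); print(st['eef_pos'],yaw(R.from_rotvec(st['eef_rot'])),st['time_s'],st['wrist_force'],st['moment'],st['grip_width'],st['tau'][5])
E
```

```text
[ 557.4285276  -101.49318575  185.10362254] 107.1189051580774
[ 557.67956567 -101.5921719   185.21007173] 107.12905696145937 15.05 [2.17462052 0.10005964 4.82814276] [ 0.03335893 -0.31433311 -0.05530204] 10.837294213521238 0.13808570802211761
```

>>> drive_tool([
  [[0, 0, 0, 0.01, 0, 0], [0, 0, 0, 0.02, 0, 0], [0, 0, 0, 0.03, 0, 0], [0, 0, 0, 0.04, 0, 0], [0, 0, 0, 0.05, 0, 0], [0, 0, 0, 0.058, 0, 0], [0, 0, 0, 0.065, 0, 0], [0, 0, 0, 0.065, 0, 0]],
])

```text
time_s: 15.85
eef_pos: [557.7, -101.7, 185.2]
eef_rot: [0.085, 1.568, -0.086]
wrist_force: [1.5, -0.7, 4.3]
grip_width: 10.9
```

```bash
python3 - <<'E'
from h import *
p,r=did([0,0,0,0.065,0,0]);print(p,yaw(r)); st=bot.get_state(); print(st['eef_pos'],yaw(R.from_rotvec(st['eef_rot'])),st['time_s'],st['wrist_force'],st['moment'],st['grip_width'],st['tau'][5])
E
```

```text
[ 557.4285276  -101.49318575  185.10362254] 83.71886037672313
[ 557.71327673 -101.65801013  185.19987524] 83.76986337403166 15.85 [ 1.49942255 -0.65733828  4.31050549] [-0.02118114 -0.29813144 -0.0274547 ] 10.85977653339769 0.033583041513338685
```

>>> drive_tool([
  [[0, 0, 0, 0.005, 0, 0], [0, 0, 0, 0.01, 0, 0], [0, 0, 0, 0.015, 0, 0], [0, 0, 0, 0.02, 0, 0], [0, 0, 0, 0.02, 0, 0]],
])

```text
time_s: 16.35
eef_pos: [557.7, -101.7, 185.2]
eef_rot: [0.18, 1.562, -0.181]
wrist_force: [1.3, -0.6, 5.0]
grip_width: 10.8
```

```bash
python3 - <<'E'
from h import *
p,r=did([0,0,0,0.02,0,0]);print(p,yaw(r)); st=bot.get_state(); print(st['eef_pos'],yaw(R.from_rotvec(st['eef_rot'])),st['time_s'],st['wrist_force'],st['moment'],st['grip_width'],st['tau'][5])
E
```

```text
[ 557.4285276  -101.49318575  185.10362254] 76.51885038967247
[ 557.73120286 -101.70814752  185.22523304] 76.82635519319747 16.35 [ 1.26017618 -0.64096501  5.00880314] [-0.15026388 -0.32728143  1.15770085] 10.787707299292018 1.2405424565076828
```

The moment jumps to 1.16 N m near the predicted seat (78.7° ± 2°). I'll push 2° further to confirm it is the stop.

>>> drive_tool([
  [[0, 0, 0, 0.003, 0, 0], [0, 0, 0, 0.006, 0, 0], [0, 0, 0, 0.006, 0, 0], [0, 0, 0, 0.006, 0, 0]],
])

```text
time_s: 16.75
eef_pos: [557.7, -101.7, 185.3]
eef_rot: [0.207, 1.56, -0.209]
wrist_force: [1.7, -1.9, 4.7]
grip_width: 10.8
```

```bash
python3 - <<'E'
from h import *
p,r=did([0,0,0,0.006,0,0]);print(p,yaw(r)); st=bot.get_state(); print(st['eef_pos'],yaw(R.from_rotvec(st['eef_rot'])),st['time_s'],st['wrist_force'],st['moment'],st['grip_width'],st['tau'][5])
s=shot('side'); save(cv2.resize(s['img'][120:200,290:390],None,fx=6,fy=6,interpolation=cv2.INTER_CUBIC),'seat')
E
```

```text
[ 557.4285276  -101.49318575  185.10362254] 74.35884795824609
[ 557.72121646 -101.67852325  185.2551581 ] 74.82959088078728 16.75 [ 1.74454829 -1.92927532  4.65205299] [-0.31807403 -0.28934049  1.81571928] 10.806384852827216 1.7974846065044403
```

View pics/seat.png

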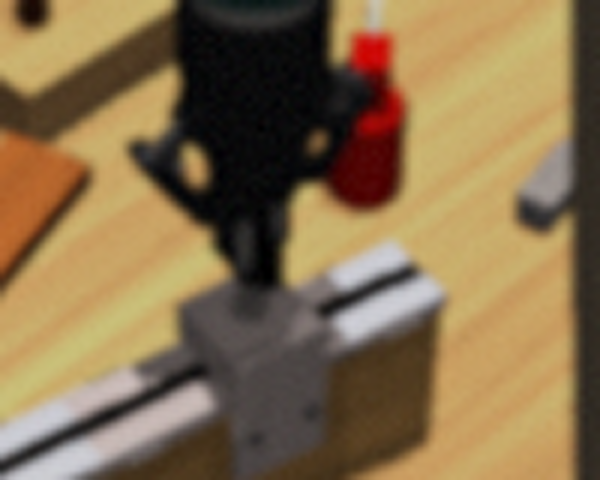

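Picture 7: the fingers grip the wing, and the wing now stands square to the fence at crop (255,270). The moment grew with the command to 1.8 N m against 0.08 N m of friction, so the screw is seated. A linear fit puts the seat at a jaw yaw of about 79–80°. Back off to about 168.5°, a command of −0.262 turn.

>>> drive_tool([
  [[0, 0, 0, -0.01, 0, 0], [0, 0, 0, -0.025, 0, 0], [0, 0, 0, -0.042, 0, 0], [0, 0, 0, -0.06, 0, 0], [0, 0, 0, -0.078, 0, 0], [0, 0, 0, -0.096, 0, 0], [0, 0, 0, -0.112, 0, 0], [0, 0, 0, -0.125, 0, 0], [0, 0, 0, -0.13, 0, 0], [0, 0, 0, -0.13, 0, 0]],
])

```text
time_s: 17.8
eef_pos: [557.6, -101.6, 185.2]
eef_rot: [-0.428, 1.527, 0.428]
wrist_force: [1.9, -0.5, 4.7]
grip_width: 10.7
```

>>> drive_tool([
  [[0, 0, 0, -0.01, 0, 0], [0, 0, 0, -0.025, 0, 0], [0, 0, 0, -0.042, 0, 0], [0, 0, 0, -0.06, 0, 0], [0, 0, 0, -0.078, 0, 0], [0, 0, 0, -0.096, 0, 0], [0, 0, 0, -0.114, 0, 0], [0, 0, 0, -0.126, 0, 0], [0, 0, 0, -0.132, 0, 0], [0, 0, 0, -0.132, 0, 0]],
])

```text
time_s: 18.8
eef_pos: [557.5, -101.6, 185.2]
eef_rot: [-1.065, 1.295, 1.064]
wrist_force: [1.8, -0.1, 5.6]
grip_width: 11.0
```

```bash
python3 - <<'E'
from h import *
did([0,0,0,-0.13,0,0]);p,r=did([0,0,0,-0.132,0,0]);print(p,yaw(r)); st=bot.get_state(); print(st['eef_pos'],yaw(R.from_rotvec(st['eef_rot'])),st['time_s'],st['wrist_force'],st['moment'],st['grip_width'],st['tau'][5])
ims=[]
for n,(v,u) in (('side',(120,290)),('top',(160,320))):
    d=shot(n); ims.append(cv2.resize(d['img'][v:v+80,u:u+100],None,fx=4,fy=4,interpolation=cv2.INTER_CUBIC))
    C=cloud(d); X,Y,Z=C[...,0],C[...,1],C[...,2]
    for nm,a in(('head',(406,-271,24,106,115)),('wing',(557,-101.5,26,184,211)),('plain',(390,255,40,106,114)),('tin',(407,-24,50,36,44)),('knob',(599,115,30,196,205))):
        q=C[(np.hypot(X-a[0],Y-a[1])<a[2])&(Z>a[3])&(Z<a[4])]
        if len(q)>4: print(n,nm,len(q),q.mean(0).round(1),cv2.minAreaRect(q[:,:2].astype(np.float32)))
save(np.hstack(ims),'final')
E
```

```text
[ 557.4285276  -101.49318575  185.10362254] 168.6789437589176
[ 557.46791882 -101.56893074  185.17974744] 168.83067056880543 18.8 [ 1.81369558 -0.07069527  5.62486294] [-0.06950783 -0.13489775  0.0610353 ] 11.034304807813253 -0.018666229443624616
side wing 81 [551.2 -92.  199.3] ((550.6469116210938, -97.8807601928711), (40.60941696166992, 24.188411712646484), 48.46654510498047)
side plain 97 [388.2 255.8 109.6] ((387.6276550292969, 255.69085693359375), (33.926170349121094, 27.148149490356445), 88.8689193725586)
side tin 317 [406.5 -25.4  39.7] ((407.2833251953125, -25.721698760986328), (68.54022216796875, 71.62451171875), 48.30703353881836)
side knob 101 [599.5 114.2 199.1] ((601.2181396484375, 113.18046569824219), (35.51496887207031, 38.92790603637695), 24.070960998535156)
top head 73 [ 406.7 -270.1  110. ] ((409.0310363769531, -270.791259765625), (24.630268096923828, 36.99299621582031), 68.17582702636719)
top plain 74 [389.9 256.1 109.6] ((390.35260009765625, 255.84642028808594), (21.164724349975586, 33.88405990600586), 1.221791386604309)
top tin 25 [417.    4.   39.8] ((417.2375793457031, 3.1779584884643555), (11.309972763061523, 42.211021423339844), 64.40555572509766)
top knob 116 [599.5 115.  200.4] ((599.3915405273438, 115.86663818359375), (36.509002685546875, 34.791259765625), 37.76708984375)
```

View pics/final.png

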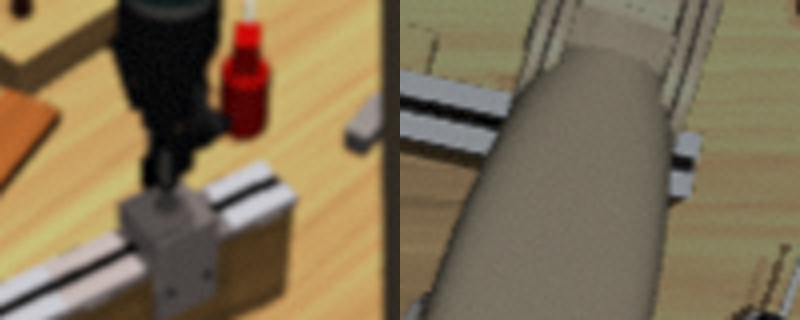

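Picture 8: the fingers still hold the wing, which lies along the fence (side crop (170,180)). The can head is unmoved and upright in the depth data, and the plain can, tin and knob top are where they started. Short settle, then hand in.

>>> drive_tool([
  [[0, 0, 0, 0, 0, 0], [0, 0, 0, 0, 0, 0], [0, 0, 0, 0, 0, 0]],
])

```text
time_s: 19.2
eef_pos: [557.5, -101.6, 185.2]
eef_rot: [-1.064, 1.295, 1.064]
wrist_force: [1.6, -0.5, 7.2]
grip_width: 10.8
```

```bash
python3 -c "
from h import *
st=bot.get_state(); print(yaw(R.from_rotvec(st['eef_rot'])),st['grip_width'],st['qvel'].round(3)); print(bot.finish_job())"
```

```text
168.80270943107698 10.776009141687851 [ 0.001 -0.001  0.002  0.     0.    -0.001]
the job is handed in; nothing more can be done
None
```

The whole job ran as asked and was handed in at about 19 s; no verdict was reported.

- **Spray can:** I held the straw at the thread for over 2 s, with the tip about 40 mm away. By measured pose the line was about 1 mm off, and one depth point on the straw agreed. The camera views of the straw itself were mostly blocked by the arm. The can then went back to its old spot; depth shows it upright with its top at 110 mm, and the fingers are clear of it.
- **Thumbscrew:** I turned it clockwise about 82° until it hit the stop. The moment rose to 1.8 N m, against 0.08 N m of friction. The jaw angle at the seat was about 79°.
- **Final setting:** I backed it off to a jaw angle of 168.8°, about 90° off the seat. The wing is still gripped, with 10.8 mm finger opening, and the joints are at rest. The pads may have given or slipped a few degrees at the stop, which is within the ±15° allowed.
- **Everything else:** The plain can, tin and round knob measured where they started. I did not measure the knob's rotation, but nothing came near it. I did not re-measure the glue or hammer; nothing went near the glue, and the arm only passed above the hammer's area.

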